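Bring the full pipette-tip rack to the top of the stack

TASK

In the safety cabinet the used-up, empty tip rack has been left stacked on top of the full one. Lift the empty rack off and set it on the low rubber-topped stand, centred and in line with the stand, then take the full rack from underneath and restack it squarely on top of the empty one. Set the racks down rather than dropping them, and keep the full rack upright so that its tips stay in.

Things in the scene. Friction and masses are not known exactly. Their poses are not given: they have to be found in the camera images.
- empty_rack_center (a point): Centre (22.5 mm above the underside) of the empty tip rack, upper of the two stacked racks at the start: white plastic box, 120 mm long (x axis), 60 mm wide (y axis; plain upright long sides to grip) and 45 mm high (z up), flat underneath, about 0.1 kg. A 4 mm thick rim surrounds a grey deck 8 mm lower with 4 rows of 12 bare dark holes. Rests loosely on the full rack's rim, roughly in line with it.
- full_rack_center (a point): Centre (22.5 mm above the underside) of the full tip rack, the lower one at the start, on the steel deck: same box, 120 mm long (x axis), 60 mm wide (y axis; plain upright long sides to grip) and 45 mm high (z up), about 0.16 kg, a tip in each of its 48 holes, all below the rim, so racks stack flat, centres 45 mm apart, without interlocking. Not to be confused with two stacked open reagent troughs.
- stand_top (a point): Centre of the top face of the stand: a low fixed steel platform with a flat black rubber top and no edge or lip, 150 mm long (x axis) and 90 mm wide (y axis), its top 18 mm above the deck. A rack belongs on it with the rack's length along the stand's length, either way round.
Things that resemble listed ones, but are neither listed nor needed, are in the scene too. Leave any blue or pink look-alike of the part that bears empty_rack_center alone.

How it is judged:
On the way:
1. the empty rack stands on the stand, centred and in line, let go (horizontal distance between empty_rack_center and stand_top below 0.02 m and z of empty_rack_center in the frame of stand_top between 0.0175 and 0.0275 m and angle between the x axis of empty_rack_center and the x axis of stand_top, either way round below 0.21 rad and angle between empty_rack_center's own z axis and vertical below 0.08 rad and contact force between empty_rack and the fingers below 0.1 N), for 0.2 s.
At the end, for the whole second after the job is handed in: The empty rack is flat on the stand, centred within 20 mm; the full rack is flat on the empty one, centred on it within 18 mm; both lie within 12 degrees of the stand's length, upright (4.5 degrees), at rest (horizontal distance between empty_rack_center and stand_top below 0.02 m and z of empty_rack_center in the frame of stand_top between 0.0175 and 0.0275 m and angle between the x axis of each of empty_rack_center, full_rack_center and the x axis of stand_top, either way round below 0.21 rad and angle between each of empty_rack_center, full_rack_center's own z axis and vertical below 0.08 rad and horizontal distance between full_rack_center and empty_rack_center below 0.018 m and z of full_rack_center in the frame of empty_rack_center between 0.04 and 0.05 m and linear speed of each of empty_rack, full_rack below 0.02 m/s); the robot touches nothing.
It fails at once if the full rack is tipped more than 30 degrees (angle between full_rack_center's own z axis and vertical above 0.52 rad).
It fails at once if the full rack is dropped (moves faster than 0.5 m/s out of the fingers) (contact force between full_rack and the fingers below 0.1 N and linear speed of full_rack above 0.5 m/s).
It fails at once if the empty rack is dropped (moves faster than 0.5 m/s out of the fingers) (contact force between empty_rack and the fingers below 0.1 N and linear speed of empty_rack above 0.5 m/s).
It also fails if it takes over 58 s, if anything falls off the work surface, if the arm or the gripper's body presses on something with over 40 N, if the wrist force passes 120 N, or if a joint passes its speed limit or range.

ROBOT

A 6-joint arm with a two-finger parallel gripper is mounted at the origin on the work surface. World frame = base frame: x ahead of the robot, y to its left, z up, the work surface at z = 0. Lengths are in m, angles in rad, forces in N, time in s.
With the tool pointing down it reaches from about 0.25 to 0.725 m from the base axis. Payload 4 kg.
Tool frame: the origin (TCP) lies between the finger pads; the fingertips stand 11 mm ahead of it and the grasp point (between the pads) lies 8 mm behind it (bot.tip_extent is the distance from the TCP to the fingertips, in m); z points along the fingers, y is the line along which they close (so a half turn about z gives the same grasp; the last joint's range is limited). The gripper opens to 85 mm and grips with 20 to 120 N. Pads are 22 mm wide; open, the fingers measure 114 mm over their backs; the gripper's body (76 mm by 85 mm) begins 54 mm behind the grasp point. The pads swing forward as they close: fully open they stand 13 mm farther back than shut.
Start: joints at [1.283, 0.241, 0.005, 1.335, 0, 1.571], TCP at [0.142, 0.479, 0.242] pointing down, gripper open.
Joint ranges: [-2.72, 2.72], [-1.05, 1.87], [-1.09, 1.28], [-1.99, 2.15], [-1.42, 1.44], [-3.14, 3.14]. Speed limits (rad/s): [2.79, 2.79, 3.14, 3.14, 3.14, 3.14].

INTERFACE

Orientations are given as a unit quaternion [x, y, z, w].
In Python, from workcell import bot gives the robot as it stands. The module is installed in compiled form; this text tells all that it offers.
- The arm moves only by the tool drive_tool, never from a script. Its argument "rows" is a list of rows, each an object of numbers: "dx", "dy", "dz": the shift along the tool's x, y, z in units of 50 mm (1.0 is 50 mm); "wx", "wy", "wz": the turn, a rotation vector about the tool's x, y, z in units of 5 degrees (1.0 is 5 degrees); "hand": the finger opening in mm, from 0 to 85.4. A call has 1 to 20 rows; each row is the pose to reach, as a shift and turn from the pose commanded when the call began, along the tool's axes at that moment; what a row does not reach only later rows make up. A row lasts 1/10 s, in which the tool goes at most 50 mm and 8.59 degrees, less where a joint would pass 70% of its speed; a pose out of reach is approached as far as the arm can. A call with a gripper value outside its range is refused whole. The fingers move at their own pace and stop on an object; the grip force is fixed at half the most. Time passes only in rows, so rows that repeat a pose let the fingers close. It gives the time, the measured TCP pose, the force, the opening and the grip force at its end, in the units of the state.
- bot.get_obs(): the state, without advancing time (a new reading comes with each control period).
- bot.camera(name): name is "scene" or "top" or "wrist"; returns the picture (420x560x3 uint8, red, green, blue); there is no depth.
- bot.get_calibration(name): a dict with "vfov" (degrees; the focal length in pixels is half the picture's height over the tangent of half this angle, whatever the lens; pixels are square), "cx", "cy" (the principal point, pixels), "origin" and "rotation" of the camera in the world; the wrist camera has in their place "mount" (4x4, takes a point from camera to tool coordinates, whose origin is the TCP and whose axes are the flange's). Camera axes: x right, y up, looking along -z (the intrinsics and any distortion apply to the point x, -y, -z); pixel columns grow to the right and rows downward; lengths in m; the calibration is good to about 2 mm. A picture is of the moment at which its call begins: read the wrist's pose just before it. get_calibration takes no time and is no camera call.
- bot.job_done(): hands the job in; it is judged then, once.
Trained networks look in the newest picture that a camera, given by its name, has taken for a name from the list of things; names that differ only in an ending like _2 or _b are one class to them, and where a whole thing is asked for, a point or a joint stands for the part that bears it (a point fixed in the world has none). Each returns a list of dicts, best first, with "score" (0 to 1); they miss things now and then, are a little off and sometimes report something else, mostly with a low value. They report only what shows in the picture. A call takes as long as a camera call. They do not tell look-alikes from the thing itself.
- bot.look_for(camera, thing): "extent" ([centre column, centre row, width, height] in pixels, round what is visible of it).
- bot.outline_of(camera, thing): "region" (420x560 bool, what is visible of it) and "extent" ([centre column, centre row, width, height] in pixels, round what is visible of it).
The state is a dict: "clock": time; "joint_pos": joint angles; "joint_vel": joint speeds; "tau": joint torques, N m; "eef_pos": TCP position; "tool_rot": TCP orientation; "ft_force": force on the tool from outside, world axes, zero at the start; "ft_torque": the same for the moment, N m; "grip_width": finger opening in m; "grasp_force": force on a finger pad.
Only numpy, scipy, OpenCV 4.12 (cv2) and the standard library are available. Lean on these libraries where they do the work, as an engineer would, in place of code of your own. Each camera call takes 0.05 s, during which the arm holds its last target. There are 200 camera calls.

## Working session

There is one attempt and no reset: what is moved stays moved. The work goes in short steps, Python scripts to look and compute and a tool call to move; the robot and the scene stay as the last step left them, time stands still between calls to the robot, and variables do not carry over. Pictures are saved under pics/ and viewed, at most 10 in all, crops included, and the job is handed in when it is done.

Besides the shell and the picture viewer there is one more tool, called as name([rows], argument=value, ...), one row to a line, values as JSON. drive_tool: Moves the arm, as the interface text tells. Its arguments: {"type":"object","properties":{"rows":{"type":"array","items":{"type":"object","properties":{"dx":{"type":"number"},"dy":{"type":"number"},"dz":{"type":"number"},"wx":{"type":"number"},"wy":{"type":"number"},"wz":{"type":"number"},"hand":{"type":"number"}}}}},"required":["rows"]}

```bash
mkdir -p pics; cat > h.py <<'E'
import numpy as np, cv2
from workcell import bot
from scipy.spatial.transform import Rotation as R
def cam(name):
    c=bot.get_calibration(name)
    if 'mount' in c:
        o=bot.get_obs(); T=np.eye(4); T[:3,:3]=R.from_quat(o['tool_rot']).as_matrix(); T[:3,3]=o['eef_pos']
        M=T@np.array(c['mount']); return c,M[:3,3],M[:3,:3]
    r=np.array(c['rotation']); 
    if r.size==4: r=R.from_quat(r).as_matrix()
    return c,np.array(c['origin']),r.reshape(3,3)
def K(c):
    f=210/np.tan(np.radians(c['vfov'])/2); return np.array([[f,0,c['cx']],[0,f,c['cy']],[0,0,1.]])
def dist(c):
    for k in c:
        if 'dist' in k: return np.array(c[k],float) 
    return None
def pix2(C,uv,z):
    c,o,r=C; k=K(c); p=cv2.undistortPoints(np.array(uv,float).reshape(-1,1,2),k,dist(c)).reshape(-1,2)
    d=np.c_[p[:,0],-p[:,1],-np.ones(len(p))]@r.T
    return o+d*((z-o[2])/d[:,2])[:,None]
def proj(C,P):
    c,o,r=C; q=(np.atleast_2d(P)-o)@r; q=q*[1,-1,-1]
    return cv2.projectPoints(q,np.zeros(3),np.zeros(3),K(c),dist(c))[0].reshape(-1,2)
def save(im,n): cv2.imwrite('pics/'+n,im[:,:,::-1])
E
python3 - <<'E'
from h import *
for n in ['scene','top','wrist']:
    print(n,{k:(np.round(v,4).tolist() if not isinstance(v,(str,dict)) else v) for k,v in bot.get_calibration(n).items()})
a=bot.camera('scene');
L=[(n,t,bot.look_for(n,t)) for n in ['scene'] for t in ['empty_rack_center','full_rack_center','stand_top']]
b=bot.camera('top')
L+=[('top',t,bot.look_for('top',t)) for t in ['empty_rack_center','full_rack_center','stand_top']]
for n,t,l in L: print(n,t,[(round(float(d['score']),2),np.round(d['extent']).tolist()) for d in l[:4]])
save(a,'s1.png');save(b,'t1.png')
print(bot.get_obs()['clock'],bot.get_obs()['eef_pos'],bot.get_obs()['tool_rot'])
E
```

```text
scene {'vfov': 45.1361, 'cx': 287.015, 'cy': 216.3763, 'origin': [1.5022, -0.4637, 0.855], 'rotation': [0.3623, 0.2555, 0.4962, 0.7465]}
top {'vfov': 49.3572, 'cx': 279.5206, 'cy': 210.2667, 'origin': [0.2959, -0.0741, 1.1618], 'rotation': [-0.0687, 0.0755, 0.7325, -0.6731]}
wrist {'vfov': 58.6872, 'cx': 278.2711, 'cy': 207.5132, 'mount': [[-0.0016, 0.9574, 0.2889, 0.0742], [1.0, 0.0013, 0.0013, 0.0004], [0.0009, 0.2889, -0.9574, -0.1317], [0.0, 0.0, 0.0, 1.0]]}
scene empty_rack_center [(0.88, [146.0, 283.0, 57.0, 54.0]), (0.87, [268.0, 252.0, 56.0, 46.0]), (0.62, [205.0, 248.0, 47.0, 46.0])]
scene full_rack_center []
scene stand_top [(0.83, [420.0, 204.0, 53.0, 38.0])]
top empty_rack_center [(0.85, [306.0, 184.0, 54.0, 41.0]), (0.76, [365.0, 185.0, 40.0, 53.0]), (0.74, [421.0, 178.0, 57.0, 50.0])]
top full_rack_center [(0.6, [355.0, 193.0, 19.0, 48.0])]
top stand_top [(0.81, [136.0, 208.0, 43.0, 60.0])]
0.4 [0.14190951 0.47936455 0.24216197] [ 1.43413243e-01  9.89662882e-01 -1.48016805e-04 -1.34649999e-05]
```

View pics/s1.png

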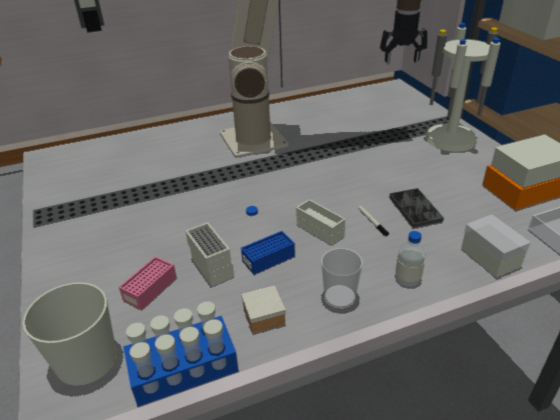

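View pics/t1.png

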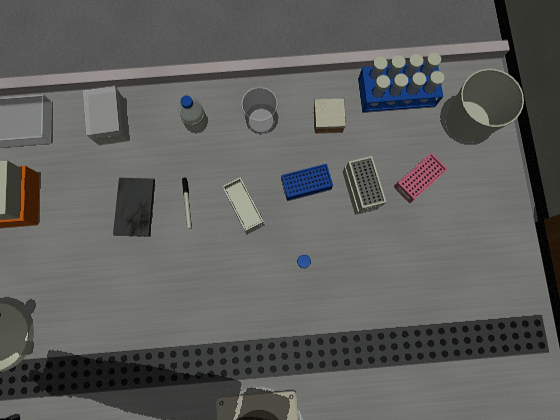

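Both views show four candidates. In pixels (scene / top):
- **White tip-rack stack with dark holes:** (209,252) / (366,184). This is the target.
- **Blue rack:** (268,252) / (306,182). Look-alike.
- **Pink rack:** (148,283) / (421,178). Look-alike.
- **Troughs:** (320,221) / (243,205). Open and white.

The stand is the black plate at (416,207) / (135,207). Next I'll measure and take a close crop.

```bash
python3 - <<'E'
from h import *
b=bot.camera('top'); C=cam('top')
for t,uv0,z in [('empty_rack_center',(365,185),.09),('stand_top',(135,207),.018)]:
    for d in bot.outline_of('top',t)[:4]:
        e=d['extent']
        if np.hypot(e[0]-uv0[0],e[1]-uv0[1])>12: continue
        ys,xs=np.nonzero(d['region'])
        P=pix2(C,np.c_[xs,ys],z)[:,:2]
        (c,s,a)=cv2.minAreaRect((P*1000).astype(np.float32)); print(t,d['score'],np.round(c,1),np.round(s,1),a)
        print(np.round(cv2.boxPoints((c,s,a))))
save(cv2.resize(b[140:225,320:410],None,fx=6,fy=6,interpolation=cv2.INTER_CUBIC),'t2.png')
print(np.round(pix2(C,[(349,160),(374,156),(385,205),(361,211)],.09),4))
print(np.round(pix2(C,[(118,178),(155,178),(152,236),(114,236)],.018),4))
E
```

```text
empty_rack_center 0.84 [ 567.3 -307.8] [126.4  72.2] 9.691496849060059
[[ 499. -283.]
 [ 511. -354.]
 [ 636. -333.]
 [ 624. -262.]]
stand_top 0.76 [574.3 275.4] [ 96.3 152.8] 82.97632598876953
[[493. 237.]
 [644. 218.]
 [656. 314.]
 [504. 333.]]
[[ 0.6282 -0.2743  0.09  ]
 [ 0.6332 -0.3367  0.09  ]
 [ 0.5087 -0.3474  0.09  ]
 [ 0.4989 -0.2882  0.09  ]]
[[0.6525 0.3148 0.018 ]
 [0.6444 0.2193 0.018 ]
 [0.493  0.2313 0.018 ]
 [0.5011 0.3269 0.018 ]]
```

View pics/t2.png

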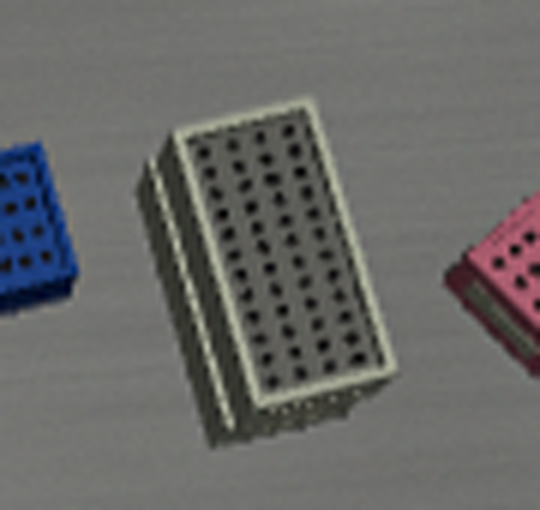

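```bash
cat >> h.py <<'E'
def go(p,yaw,cur=None):
    """rows numbers to bring tool (pointing down) to p with tool x along yaw (mod pi)"""
    o=bot.get_obs(); r=R.from_quat(o['tool_rot']) ; d=r.inv().apply(np.array(p)-o['eef_pos'])/.05
    best=None
    for k in (0,np.pi):
        y=yaw+k; X=[np.cos(y),np.sin(y),0]; Z=[0,0,-1]; T=R.from_matrix(np.c_[X,np.cross(Z,X),Z])
        w=(r.inv()*T).as_rotvec(degrees=True)/5
        if best is None or np.linalg.norm(w)<np.linalg.norm(best): best=w
    return np.round(d,3),np.round(best,3)
E
python3 - <<'E'
from h import *
C=cam('top'); P=pix2(C,[(349.7,162),(372.3,156.2),(386,201.7),(363,207.5)],.09)
print(P.round(4),P.mean(0)); 
ax=(P[0]+P[1]-P[2]-P[3])/2; print(np.linalg.norm(ax),np.linalg.norm(P[0]-P[1]+P[3]-P[2])/2,yw:=np.arctan2(ax[1],ax[0]))
c=P.mean(0);c[2]=.23; print(go(c,yw))
E
```

```text
[[ 0.623  -0.2754  0.09  ]
 [ 0.6331 -0.3324  0.09  ]
 [ 0.5165 -0.3509  0.09  ]
 [ 0.507  -0.294   0.09  ]] [ 0.56989132 -0.31319438  0.09      ]
0.11769917348957588 0.057785228180024774 0.15817437866944775
(array([-12.707, -12.771,   0.246]), array([-1.00e-03, -0.00e+00, -5.11e+00]))
```

Size measures 118x58 mm against the stated 120x60, so the position is consistent. Moving above the stack.

drive_tool([
  {"dx":-1,"dy":-1,"wz":-0.5,"hand":85},
  {"dx":-2,"dy":-2,"wz":-1,"hand":85},
  {"dx":-3,"dy":-3,"wz":-1.5,"hand":85},
  {"dx":-4,"dy":-4,"wz":-2,"hand":85},
  {"dx":-5,"dy":-5,"wz":-2.5,"hand":85},
  {"dx":-6,"dy":-6,"wz":-3,"hand":85},
  {"dx":-7,"dy":-7,"wz":-3.5,"hand":85},
  {"dx":-7,"dy":-7,"wz":-3.5,"hand":85},
  {"dx":-7,"dy":-7,"wz":-3.5,"hand":85},
  {"dx":-7,"dy":-7,"wz":-3.5,"hand":85},
])

```text
invalid input at $.rows[0]: expected keys dx, dy, dz, wx, wy, wz, hand
```

```bash
python3 - <<'E'
from h import *
o=bot.get_obs(); print(o['clock'],o['joint_pos'].round(3) if hasattr(o['joint_pos'],'round') else o['joint_pos'],go((.570,-.3132,.23),.158))
E
```

```text
0.55 [1.283 0.241 0.005 1.335 0.    1.571] (array([-12.709, -12.771,   0.246]), array([-1.000e-03, -0.000e+00, -5.108e+00]))
```

drive_tool([
  {"dx":-7,"dy":-7,"dz":0,"wx":0,"wy":0,"wz":-3,"hand":85},
  {"dx":-7,"dy":-7,"dz":0,"wx":0,"wy":0,"wz":-3,"hand":85},
  {"dx":-7,"dy":-7,"dz":0,"wx":0,"wy":0,"wz":-3,"hand":85},
  {"dx":-7,"dy":-7,"dz":0,"wx":0,"wy":0,"wz":-3,"hand":85},
  {"dx":-7,"dy":-7,"dz":0,"wx":0,"wy":0,"wz":-3,"hand":85},
  {"dx":-7,"dy":-7,"dz":0,"wx":0,"wy":0,"wz":-3,"hand":85},
  {"dx":-7,"dy":-7,"dz":0,"wx":0,"wy":0,"wz":-3,"hand":85},
  {"dx":-7,"dy":-7,"dz":0,"wx":0,"wy":0,"wz":-3,"hand":85},
])

```text
clock: 1.35
eef_pos: [0.3329, 0.1273, 0.2428]
tool_rot: [0.013, 1.0, 0.0, 0.001]
ft_force: [0.5, 0.6, 0.7]
grip_width: 0.0851
grasp_force: 0.0
```

```bash
python3 - <<'E'
from h import *
o=bot.get_obs(); print(o['clock'],np.round(o['joint_pos'],3),np.round(o['eef_pos'],3),go((.570,-.3132,.23),.158))
E
```

```text
1.35 [ 0.365 -0.048 -0.318  1.299  0.     0.391] [0.333 0.127 0.243] (array([-4.966, -8.687,  0.257]), array([ 0.007,  0.018, -2.103]))
```

drive_tool([
  {"dx":-5,"dy":-8.7,"dz":0.25,"wx":0,"wy":0,"wz":-2.1,"hand":85},
  {"dx":-5,"dy":-8.7,"dz":0.25,"wx":0,"wy":0,"wz":-2.1,"hand":85},
  {"dx":-5,"dy":-8.7,"dz":0.25,"wx":0,"wy":0,"wz":-2.1,"hand":85},
  {"dx":-5,"dy":-8.7,"dz":0.25,"wx":0,"wy":0,"wz":-2.1,"hand":85},
  {"dx":-5,"dy":-8.7,"dz":0.25,"wx":0,"wy":0,"wz":-2.1,"hand":85},
  {"dx":-5,"dy":-8.7,"dz":0.25,"wx":0,"wy":0,"wz":-2.1,"hand":85},
  {"dx":-5,"dy":-8.7,"dz":0.25,"wx":0,"wy":0,"wz":-2.1,"hand":85},
  {"dx":-5,"dy":-8.7,"dz":0.25,"wx":0,"wy":0,"wz":-2.1,"hand":85},
  {"dx":-5,"dy":-8.7,"dz":0.25,"wx":0,"wy":0,"wz":-2.1,"hand":85},
  {"dx":-5,"dy":-8.7,"dz":0.25,"wx":0,"wy":0,"wz":-2.1,"hand":85},
  {"dx":-5,"dy":-8.7,"dz":0.25,"wx":0,"wy":0,"wz":-2.1,"hand":85},
  {"dx":-5,"dy":-8.7,"dz":0.25,"wx":0,"wy":0,"wz":-2.1,"hand":85},
  {"dx":-5,"dy":-8.7,"dz":0.25,"wx":0,"wy":0,"wz":-2.1,"hand":85},
])

```text
clock: 2.65
eef_pos: [0.5705, -0.312, 0.2293]
tool_rot: [-0.078, 0.997, 0.001, -0.001]
ft_force: [0.2, 0.3, 0.2]
grip_width: 0.0852
grasp_force: 0.0
```

```bash
python3 - <<'E'
from h import *
o=bot.get_obs(); C=cam('wrist'); print(o['clock'],np.round(o['joint_pos'],3),np.round(o['eef_pos'],3),go((.570,-.3132,.23),.158))
im=bot.camera('wrist'); save(im,'w1.png')
for d in bot.outline_of('wrist','empty_rack_center')[:3]:
    ys,xs=np.nonzero(d['region']); P=pix2(C,np.c_[xs,ys],.09)[:,:2]
    print(d['score'],np.round(d['extent']),cv2.minAreaRect((P*1000).astype(np.float32)))
E
```

```text
2.65 [-0.501  0.557  0.444  1.459  0.    -0.658] [ 0.57  -0.312  0.229] (array([ 0.013, -0.023, -0.015]), array([ 0.013, -0.011, -0.012]))
0.89 [425. 234. 152.  76.] ((581.3546752929688, -194.901611328125), (62.245643615722656, 110.95610046386719), 9.708093643188477)
0.89 [107. 171. 165. 130.] ((571.0355224609375, -438.0018615722656), (51.8430061340332, 114.54652404785156), 36.72780990600586)
0.88 [282. 196.  83. 159.] ((571.2695922851562, -309.478271484375), (123.71392822265625, 60.652191162109375), 9.165207862854004)
```

View pics/w1.png

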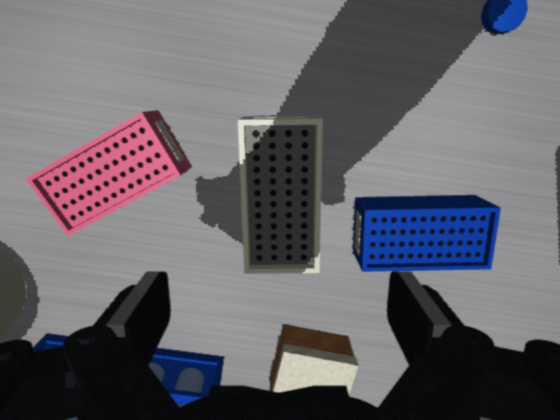

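The white stack is at (282,196), centred between the fingers, with pink at left and blue at right. Descending onto the upper rack.

drive_tool([
  {"dx":0,"dy":0,"dz":1,"wx":0,"wy":0,"wz":0,"hand":85},
  {"dx":0,"dy":0,"dz":2,"wx":0,"wy":0,"wz":0,"hand":85},
  {"dx":0,"dy":0,"dz":2.7,"wx":0,"wy":0,"wz":0,"hand":85},
  {"dx":0,"dy":0,"dz":3.1,"wx":0,"wy":0,"wz":0,"hand":85},
  {"dx":0,"dy":0,"dz":3.27,"wx":0,"wy":0,"wz":0,"hand":85},
  {"dx":0,"dy":0,"dz":3.27,"wx":0,"wy":0,"wz":0,"hand":85},
  {"dx":0,"dy":0,"dz":3.27,"wx":0,"wy":0,"wz":0,"hand":70},
  {"dx":0,"dy":0,"dz":3.27,"wx":0,"wy":0,"wz":0,"hand":66},
  {"dx":0,"dy":0,"dz":3.27,"wx":0,"wy":0,"wz":0,"hand":62},
  {"dx":0,"dy":0,"dz":3.27,"wx":0,"wy":0,"wz":0,"hand":56},
  {"dx":0,"dy":0,"dz":3.27,"wx":0,"wy":0,"wz":0,"hand":50},
  {"dx":0,"dy":0,"dz":3.27,"wx":0,"wy":0,"wz":0,"hand":45},
  {"dx":0,"dy":0,"dz":3.27,"wx":0,"wy":0,"wz":0,"hand":45},
  {"dx":0,"dy":0,"dz":3.27,"wx":0,"wy":0,"wz":0,"hand":45},
])

```text
clock: 4.15
eef_pos: [0.572, -0.3126, 0.0684]
tool_rot: [-0.079, 0.997, -0.001, 0.002]
ft_force: [-0.4, 0.9, 6.3]
grip_width: 0.0593
grasp_force: 65.9
```

drive_tool([
  {"dx":0,"dy":0,"dz":-0.1,"wx":0,"wy":0,"wz":0,"hand":45},
  {"dx":0,"dy":0,"dz":-0.2,"wx":0,"wy":0,"wz":0,"hand":45},
  {"dx":0,"dy":0,"dz":-0.5,"wx":0,"wy":0,"wz":0,"hand":45},
  {"dx":0,"dy":0,"dz":-1.0,"wx":0,"wy":0,"wz":0,"hand":45},
  {"dx":0,"dy":0,"dz":-1.7,"wx":0,"wy":0,"wz":0,"hand":45},
  {"dx":0,"dy":0,"dz":-2.4,"wx":0,"wy":0,"wz":0,"hand":45},
  {"dx":0,"dy":0,"dz":-3,"wx":0,"wy":0,"wz":0,"hand":45},
  {"dx":0,"dy":0,"dz":-3,"wx":0,"wy":0,"wz":0,"hand":45},
  {"dx":0,"dy":0,"dz":-3,"wx":0,"wy":0,"wz":0,"hand":45},
])

```text
clock: 5.05
eef_pos: [0.571, -0.3125, 0.2167]
tool_rot: [-0.078, 0.997, -0.0, 0.0]
ft_force: [-0.2, -0.1, -1.1]
grip_width: 0.0591
grasp_force: 65.0
```

```bash
python3 - <<'E'
from h import *
o=bot.get_obs(); print(o['clock'],np.round(o['eef_pos'],4),o['grip_width'],o['ft_force'])
C=cam('wrist'); im=bot.camera('wrist'); save(im,'w2.png')
C=cam('top'); b=bot.camera('top'); save(b,'t3.png')
for t in ['full_rack_center','stand_top']:
  for d in bot.outline_of('top',t)[:3]:
    z=.045 if t[0]=='f' else .018
    ys,xs=np.nonzero(d['region']); P=pix2(C,np.c_[xs,ys],z)[:,:2]
    print(t,d['score'],np.round(d['extent']),cv2.minAreaRect((P*1000).astype(np.float32)))
print(go((.573,.273,.219),-.07-.05))
E
```

```text
5.05 [ 0.571  -0.3125  0.2167] 0.05906737603999426 [-0.21936918 -0.07198642 -1.11087341]
full_rack_center 0.72 [352. 179.  14.  27.] ((594.1826782226562, -282.2528381347656), (67.77926635742188, 35.238792419433594), 8.69275188446045)
stand_top 0.6 [133. 209.  42.  63.] ((573.640625, 276.4754638671875), (96.1419448852539, 151.20803833007812), 83.1003646850586)
(array([-1.893, 11.542, -0.078]), array([ 0.023, -0.042,  3.176]))
```

View pics/w2.png

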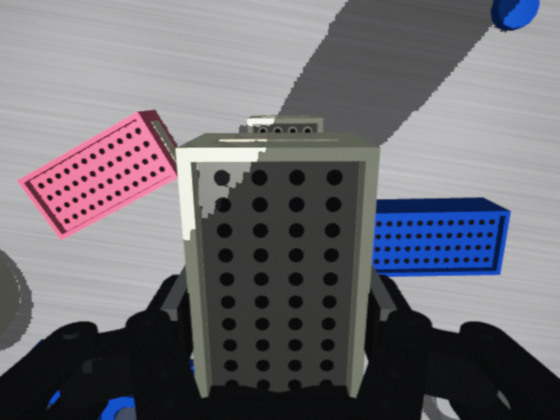

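Held squarely; the lower rack stayed in place (seen at 285,128). Now moving to beside the stand for a close look at it.

drive_tool([
  {"dx":-0.05,"dy":0.3,"dz":0,"wx":0,"wy":0,"wz":0.1,"hand":45},
  {"dx":-0.15,"dy":0.9,"dz":0,"wx":0,"wy":0,"wz":0.3,"hand":45},
  {"dx":-0.3,"dy":1.8,"dz":0,"wx":0,"wy":0,"wz":0.6,"hand":45},
  {"dx":-0.45,"dy":2.75,"dz":0,"wx":0,"wy":0,"wz":1.0,"hand":45},
  {"dx":-0.6,"dy":3.7,"dz":0,"wx":0,"wy":0,"wz":1.3,"hand":45},
  {"dx":-0.76,"dy":4.65,"dz":0,"wx":0,"wy":0,"wz":1.7,"hand":45},
  {"dx":-0.92,"dy":5.6,"dz":0,"wx":0,"wy":0,"wz":2.0,"hand":45},
  {"dx":-1.07,"dy":6.55,"dz":0,"wx":0,"wy":0,"wz":2.4,"hand":45},
  {"dx":-1.23,"dy":7.5,"dz":0,"wx":0,"wy":0,"wz":2.7,"hand":45},
  {"dx":-1.37,"dy":8.3,"dz":0,"wx":0,"wy":0,"wz":3.0,"hand":45},
  {"dx":-1.45,"dy":8.8,"dz":0,"wx":0,"wy":0,"wz":3.2,"hand":45},
  {"dx":-1.45,"dy":8.8,"dz":0,"wx":0,"wy":0,"wz":3.2,"hand":45},
  {"dx":-1.45,"dy":8.8,"dz":0,"wx":0,"wy":0,"wz":3.2,"hand":45},
])

```text
clock: 6.55
eef_pos: [0.5725, 0.1348, 0.2156]
tool_rot: [0.06, 0.998, -0.0, -0.001]
ft_force: [0.2, 0.3, -1.9]
grip_width: 0.0589
grasp_force: 65.0
```

```bash
python3 - <<'E'
from h import *
o=bot.get_obs(); print(o['clock'],np.round(o['eef_pos'],4),o['tool_rot'])
C=cam('wrist'); im=bot.camera('wrist'); save(im,'w3.png')
for d in bot.outline_of('wrist','stand_top')[:3]:
    ys,xs=np.nonzero(d['region']); P=pix2(C,np.c_[xs,ys],.018)[:,:2]
    print(d['score'],np.round(d['extent']),cv2.minAreaRect((P*1000).astype(np.float32)))
r=R.from_quat(o['tool_rot'])
P=pix2(C,[(178,152),(378,150)],o['eef_pos'][2]+.0216); print('rack far corners in tool',r.inv().apply(P-o['eef_pos']).round(4))
E
```

```text
6.55 [0.5725 0.1348 0.2156] [ 5.98363796e-02  9.98207889e-01 -3.66783385e-04 -6.95549842e-04]
0.73 [443. 160. 123. 168.] ((575.3289794921875, 277.82000732421875), (94.91619110107422, 150.9867401123047), 83.35796356201172)
rack far corners in tool [[ 0.0581 -0.0292 -0.0215]
 [ 0.0586  0.0298 -0.0215]]
```

View pics/w3.png

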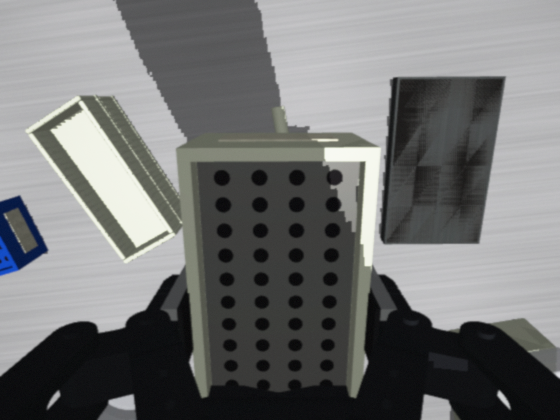

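```bash
python3 - <<'E'
from h import *
C=cam('wrist'); P=pix2(C,[(397,77),(505,77),(480,243),(387,243)],.018)
print(P.round(4)); ax=(P[2]+P[3]-P[0]-P[1])/2; print(P.mean(0),np.linalg.norm(ax),np.arctan2(ax[1],ax[0]),np.linalg.norm(P[1]-P[0]+P[2]-P[3])/2)
print(go((.573,.280,.060),-.12))
E
```

```text
[[0.4974 0.2423 0.018 ]
 [0.5085 0.3316 0.018 ]
 [0.6564 0.3154 0.018 ]
 [0.6455 0.228  0.018 ]]
[0.57693726 0.27933427 0.018     ] 0.14876471430260757 -0.1026084882101786 0.08903572074238465
(array([0.356, 2.917, 3.117]), array([-0.007, -0.01 , -0.029]))
```

drive_tool([
  {"dx":0.05,"dy":0.4,"dz":0,"wx":0,"wy":0,"wz":0,"hand":45},
  {"dx":0.15,"dy":1.2,"dz":0.1,"wx":0,"wy":0,"wz":0,"hand":45},
  {"dx":0.25,"dy":2.1,"dz":0.4,"wx":0,"wy":0,"wz":0,"hand":45},
  {"dx":0.34,"dy":2.7,"dz":1.0,"wx":0,"wy":0,"wz":0,"hand":45},
  {"dx":0.34,"dy":2.9,"dz":1.8,"wx":0,"wy":0,"wz":0,"hand":45},
  {"dx":0.34,"dy":2.9,"dz":2.5,"wx":0,"wy":0,"wz":0,"hand":45},
  {"dx":0.34,"dy":2.9,"dz":2.9,"wx":0,"wy":0,"wz":0,"hand":45},
  {"dx":0.34,"dy":2.9,"dz":3.1,"wx":0,"wy":0,"wz":0,"hand":45},
  {"dx":0.34,"dy":2.9,"dz":3.2,"wx":0,"wy":0,"wz":0,"hand":45},
  {"dx":0.34,"dy":2.9,"dz":3.3,"wx":0,"wy":0,"wz":0,"hand":45},
  {"dx":0.34,"dy":2.9,"dz":3.3,"wx":0,"wy":0,"wz":0,"hand":45},
])

```text
clock: 7.75
eef_pos: [0.575, 0.2794, 0.052]
tool_rot: [0.061, 0.998, 0.0, 0.001]
ft_force: [0.3, 0.4, -1.6]
grip_width: 0.0591
grasp_force: 65.1
```

drive_tool([
  {"dx":0,"dy":0,"dz":0.06,"wx":0,"wy":0,"wz":0,"hand":45},
  {"dx":0,"dy":0,"dz":0.12,"wx":0,"wy":0,"wz":0,"hand":45},
  {"dx":0,"dy":0,"dz":0.17,"wx":0,"wy":0,"wz":0,"hand":45},
  {"dx":0,"dy":0,"dz":0.2,"wx":0,"wy":0,"wz":0,"hand":45},
  {"dx":0,"dy":0,"dz":0.22,"wx":0,"wy":0,"wz":0,"hand":45},
  {"dx":0,"dy":0,"dz":0.22,"wx":0,"wy":0,"wz":0,"hand":45},
])

```text
clock: 8.35
eef_pos: [0.5742, 0.2798, 0.0414]
tool_rot: [0.061, 0.998, 0.0, 0.0]
ft_force: [-2.9, -0.7, 5.0]
grip_width: 0.0592
grasp_force: 65.7
```

Contact at the expected height. Releasing and rising.

drive_tool([
  {"dx":0,"dy":0,"dz":0.22,"wx":0,"wy":0,"wz":0,"hand":62},
  {"dx":0,"dy":0,"dz":0.22,"wx":0,"wy":0,"wz":0,"hand":68},
  {"dx":0,"dy":0,"dz":0.22,"wx":0,"wy":0,"wz":0,"hand":80},
  {"dx":0,"dy":0,"dz":0.22,"wx":0,"wy":0,"wz":0,"hand":85},
  {"dx":0,"dy":0,"dz":0.22,"wx":0,"wy":0,"wz":0,"hand":85},
  {"dx":0,"dy":0,"dz":0.1,"wx":0,"wy":0,"wz":0,"hand":85},
  {"dx":0,"dy":0,"dz":-0.5,"wx":0,"wy":0,"wz":0,"hand":85},
  {"dx":0,"dy":0,"dz":-1.4,"wx":0,"wy":0,"wz":0,"hand":85},
  {"dx":0,"dy":0,"dz":-2.4,"wx":0,"wy":0,"wz":0,"hand":85},
  {"dx":0,"dy":0,"dz":-3.4,"wx":0,"wy":0,"wz":0,"hand":85},
  {"dx":0,"dy":0,"dz":-3.4,"wx":0,"wy":0,"wz":0,"hand":85},
  {"dx":0,"dy":0,"dz":-3.4,"wx":0,"wy":0,"wz":0,"hand":85},
])

```text
clock: 9.55
eef_pos: [0.5754, 0.2802, 0.2133]
tool_rot: [0.061, 0.998, 0.001, 0.002]
ft_force: [0.1, -1.3, -1.0]
grip_width: 0.0848
grasp_force: 0.0
```

```bash
python3 - <<'E'
from h import *
o=bot.get_obs(); print(o['clock'],np.round(o['eef_pos'],4))
C=cam('wrist'); im=bot.camera('wrist'); save(im,'w4.png')
for t,z in [('empty_rack_center',.063),('stand_top',.018)]:
  for d in bot.outline_of('wrist',t)[:3]:
    ys,xs=np.nonzero(d['region']); P=pix2(C,np.c_[xs,ys],z)[:,:2]
    print(t,d['score'],np.round(d['extent']),cv2.minAreaRect((P*1000).astype(np.float32)))
print(go((.5705,-.312,.219),.158))
E
```

```text
9.55 [0.5754 0.2802 0.2133]
empty_rack_center 0.58 [279. 187.  80. 151.] ((573.918212890625, 280.5895080566406), (60.620452880859375, 122.62501525878906), 83.10213470458984)
stand_top 0.93 [277. 176. 109. 168.] ((575.7095947265625, 280.05694580078125), (90.03765106201172, 150.46302795410156), 83.3565444946289)
(array([ -1.381, -11.744,  -0.19 ]), array([-0.015, -0.033, -3.209]))
```

View pics/w4.png

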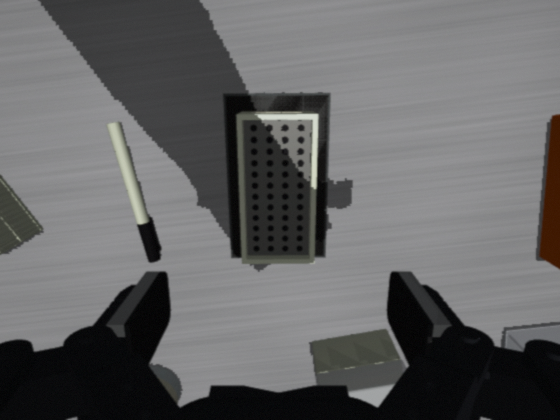

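The empty rack sits centred on the stand, at (277,187) on a stand at (277,176), within 2 mm. Going back for the full rack.

drive_tool([
  {"dx":-1.4,"dy":-11.7,"dz":-0.2,"wx":0,"wy":0,"wz":-3.2,"hand":85},
  {"dx":-1.4,"dy":-11.7,"dz":-0.2,"wx":0,"wy":0,"wz":-3.2,"hand":85},
  {"dx":-1.4,"dy":-11.7,"dz":-0.2,"wx":0,"wy":0,"wz":-3.2,"hand":85},
  {"dx":-1.4,"dy":-11.7,"dz":-0.2,"wx":0,"wy":0,"wz":-3.2,"hand":85},
  {"dx":-1.4,"dy":-11.7,"dz":-0.2,"wx":0,"wy":0,"wz":-3.2,"hand":85},
  {"dx":-1.4,"dy":-11.7,"dz":-0.2,"wx":0,"wy":0,"wz":-3.2,"hand":85},
  {"dx":-1.4,"dy":-11.7,"dz":-0.2,"wx":0,"wy":0,"wz":-3.2,"hand":85},
  {"dx":-1.4,"dy":-11.7,"dz":-0.2,"wx":0,"wy":0,"wz":-3.2,"hand":85},
  {"dx":-1.4,"dy":-11.7,"dz":-0.2,"wx":0,"wy":0,"wz":-3.2,"hand":85},
  {"dx":-1.4,"dy":-11.7,"dz":-0.2,"wx":0,"wy":0,"wz":-3.2,"hand":85},
  {"dx":-1.4,"dy":-11.7,"dz":-0.2,"wx":0,"wy":0,"wz":-3.2,"hand":85},
  {"dx":-1.4,"dy":-11.7,"dz":-0.2,"wx":0,"wy":0,"wz":-3.2,"hand":85},
  {"dx":-1.4,"dy":-11.7,"dz":-0.2,"wx":0,"wy":0,"wz":-3.2,"hand":85},
  {"dx":-1.4,"dy":-11.7,"dz":-0.2,"wx":0,"wy":0,"wz":-3.2,"hand":72},
  {"dx":-1.4,"dy":-11.7,"dz":-0.2,"wx":0,"wy":0,"wz":-3.2,"hand":72},
])

```text
clock: 11.2
eef_pos: [0.5722, -0.3083, 0.2189]
tool_rot: [-0.079, 0.997, 0.001, -0.001]
ft_force: [-0.3, 0.3, -0.7]
grip_width: 0.0717
grasp_force: 0.0
```

```bash
python3 - <<'E'
from h import *
o=bot.get_obs(); print(o['clock'],np.round(o['eef_pos'],4),o['tool_rot'],o['grip_width'])
C=cam('wrist'); im=bot.camera('wrist'); save(im,'w5.png')
for t,z in [('full_rack_center',.045),('empty_rack_center',.045)]:
  for d in bot.outline_of('wrist',t)[:3]:
    ys,xs=np.nonzero(d['region']); P=pix2(C,np.c_[xs,ys],z)[:,:2]; q=cv2.minAreaRect((P*1000).astype(np.float32))
    print(t,d['score'],np.round(d['extent']),q, cv2.boxPoints(q).round(0).tolist())
E
```

```text
11.2 [ 0.5722 -0.3083  0.2189] [-7.89767413e-02  9.96875339e-01  9.78087933e-04 -1.12987584e-03] 0.07173928300360391
full_rack_center 0.61 [280. 183.  77. 141.] ((572.4959716796875, -306.306640625), (122.71927642822266, 61.17716598510742), 9.58632755279541) [[507.0, -286.0], [517.0, -347.0], [638.0, -326.0], [628.0, -266.0]]
empty_rack_center 0.91 [428. 235. 156.  79.] ((595.0712890625, -173.68284606933594), (73.79048919677734, 130.6365966796875), 10.008928298950195) [[547.0, -116.0], [570.0, -244.0], [643.0, -232.0], [620.0, -103.0]]
empty_rack_center 0.76 [ 98. 173. 170. 127.] ((583.1544799804688, -456.679443359375), (60.65660095214844, 133.8963623046875), 36.607418060302734) [[519.0, -421.0], [599.0, -529.0], [647.0, -492.0], [568.0, -385.0]]
```

View pics/w5.png

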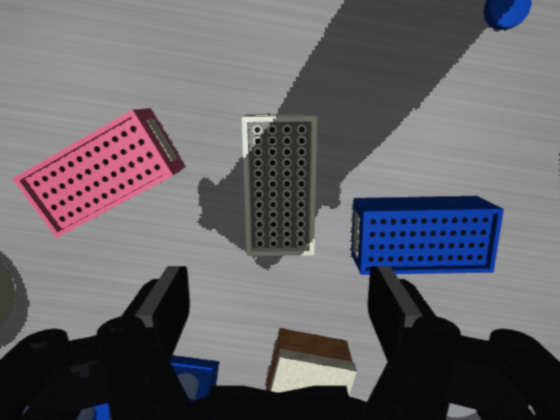

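The full rack, with tips visible, is at (280,183) and measures 123x61 mm. The tool is 2 mm off its centre, with about 10 mm of clearance to the blue rack. Descending.

drive_tool([
  {"dx":0,"dy":0.03,"dz":0.9,"wx":0,"wy":0,"wz":0,"hand":72},
  {"dx":0,"dy":0.03,"dz":1.8,"wx":0,"wy":0,"wz":0,"hand":72},
  {"dx":0,"dy":0.03,"dz":2.6,"wx":0,"wy":0,"wz":0,"hand":72},
  {"dx":0,"dy":0.03,"dz":3.2,"wx":0,"wy":0,"wz":0,"hand":72},
  {"dx":0,"dy":0.03,"dz":3.6,"wx":0,"wy":0,"wz":0,"hand":72},
  {"dx":0,"dy":0.03,"dz":3.85,"wx":0,"wy":0,"wz":0,"hand":72},
  {"dx":0,"dy":0.03,"dz":3.85,"wx":0,"wy":0,"wz":0,"hand":72},
  {"dx":0,"dy":0.03,"dz":3.85,"wx":0,"wy":0,"wz":0,"hand":68},
  {"dx":0,"dy":0.03,"dz":3.85,"wx":0,"wy":0,"wz":0,"hand":64},
  {"dx":0,"dy":0.03,"dz":3.85,"wx":0,"wy":0,"wz":0,"hand":61},
  {"dx":0,"dy":0.03,"dz":3.85,"wx":0,"wy":0,"wz":0,"hand":56},
  {"dx":0,"dy":0.03,"dz":3.85,"wx":0,"wy":0,"wz":0,"hand":50},
  {"dx":0,"dy":0.03,"dz":3.85,"wx":0,"wy":0,"wz":0,"hand":45},
  {"dx":0,"dy":0.03,"dz":3.85,"wx":0,"wy":0,"wz":0,"hand":45},
])

```text
clock: 12.75
eef_pos: [0.5736, -0.3086, 0.03]
tool_rot: [-0.079, 0.997, -0.001, 0.002]
ft_force: [0.3, 0.6, 5.6]
grip_width: 0.0589
grasp_force: 67.2
```

drive_tool([
  {"dx":0,"dy":0,"dz":-0.1,"wx":0,"wy":0,"wz":0,"hand":45},
  {"dx":0,"dy":0,"dz":-0.25,"wx":0,"wy":0,"wz":0,"hand":45},
  {"dx":0,"dy":0,"dz":-0.6,"wx":0,"wy":0,"wz":0,"hand":45},
  {"dx":0,"dy":0,"dz":-1.2,"wx":0,"wy":0,"wz":0,"hand":45},
  {"dx":0,"dy":0,"dz":-1.9,"wx":0,"wy":0,"wz":0,"hand":45},
  {"dx":0,"dy":0,"dz":-2.6,"wx":0,"wy":0,"wz":0,"hand":45},
  {"dx":0,"dy":0,"dz":-3.3,"wx":0,"wy":0,"wz":0,"hand":45},
  {"dx":0,"dy":0,"dz":-3.8,"wx":0,"wy":0,"wz":0,"hand":45},
  {"dx":0,"dy":0,"dz":-4,"wx":0,"wy":0,"wz":0,"hand":45},
  {"dx":0,"dy":0,"dz":-4,"wx":0,"wy":0,"wz":0,"hand":45},
  {"dx":0,"dy":0,"dz":-4,"wx":0,"wy":0,"wz":0,"hand":45},
])

```text
clock: 13.85
eef_pos: [0.5717, -0.3078, 0.2262]
tool_rot: [-0.078, 0.997, 0.001, -0.001]
ft_force: [0.2, -0.7, -2.4]
grip_width: 0.0592
grasp_force: 66.5
```

```bash
python3 - <<'E'
from h import *
o=bot.get_obs(); print(np.round(o['eef_pos'],4))
C=cam('wrist'); im=bot.camera('wrist'); save(im,'w6.png')
r=R.from_quat(o['tool_rot'])
for d in bot.outline_of('wrist','full_rack_center')[:2]:
    ys,xs=np.nonzero(d['region']); k=ys<ys.min()+12
    print(d['score'],d['extent'],ys.min())
print(go((.5745,.279,.228),-.118))
E
```

```text
[ 0.5717 -0.3078  0.2262]
0.64 [277.1, 264.5, 189.5, 268.3] 130
(array([-1.899, 11.576, -0.03 ]), array([ 0.024, -0.044,  3.154]))
```

View pics/w6.png

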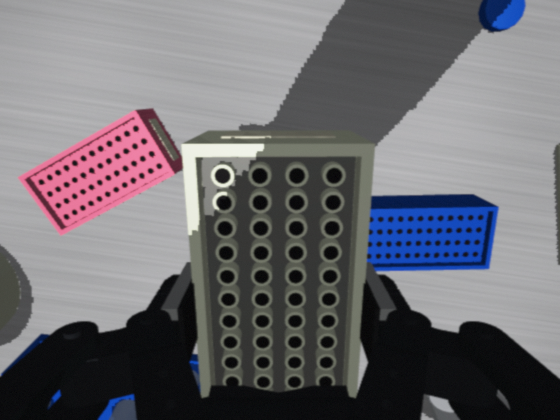

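The full rack is held level with its tips in (far corners at (184,146) and (374,145)). Carrying it over the stand.

drive_tool([
  {"dx":-0.05,"dy":0.3,"dz":0,"wx":0,"wy":0,"wz":0.1,"hand":45},
  {"dx":-0.15,"dy":0.9,"dz":0,"wx":0,"wy":0,"wz":0.25,"hand":45},
  {"dx":-0.28,"dy":1.7,"dz":0,"wx":0,"wy":0,"wz":0.45,"hand":45},
  {"dx":-0.43,"dy":2.6,"dz":0,"wx":0,"wy":0,"wz":0.7,"hand":45},
  {"dx":-0.57,"dy":3.5,"dz":0,"wx":0,"wy":0,"wz":0.95,"hand":45},
  {"dx":-0.72,"dy":4.4,"dz":0,"wx":0,"wy":0,"wz":1.2,"hand":45},
  {"dx":-0.87,"dy":5.3,"dz":0,"wx":0,"wy":0,"wz":1.45,"hand":45},
  {"dx":-1.02,"dy":6.2,"dz":0,"wx":0,"wy":0,"wz":1.7,"hand":45},
  {"dx":-1.16,"dy":7.1,"dz":0,"wx":0,"wy":0,"wz":1.95,"hand":45},
  {"dx":-1.31,"dy":8.0,"dz":0,"wx":0,"wy":0,"wz":2.2,"hand":45},
  {"dx":-1.46,"dy":8.9,"dz":0,"wx":0,"wy":0,"wz":2.45,"hand":45},
  {"dx":-1.61,"dy":9.8,"dz":0,"wx":0,"wy":0,"wz":2.7,"hand":45},
  {"dx":-1.74,"dy":10.6,"dz":0,"wx":0,"wy":0,"wz":2.9,"hand":45},
  {"dx":-1.84,"dy":11.2,"dz":0,"wx":0,"wy":0,"wz":3.05,"hand":45},
  {"dx":-1.9,"dy":11.5,"dz":0,"wx":0,"wy":0,"wz":3.15,"hand":45},
  {"dx":-1.9,"dy":11.6,"dz":0,"wx":0,"wy":0,"wz":3.15,"hand":45},
  {"dx":-1.9,"dy":11.6,"dz":0,"wx":0,"wy":0,"wz":3.15,"hand":45},
])

```text
clock: 15.65
eef_pos: [0.5742, 0.2805, 0.2269]
tool_rot: [0.058, 0.998, -0.0, -0.001]
ft_force: [-0.3, 0.3, -1.2]
grip_width: 0.0589
grasp_force: 66.4
```

```bash
python3 - <<'E'
from h import *
o=bot.get_obs(); print(o['clock'],np.round(o['eef_pos'],4))
C=cam('wrist'); r=R.from_quat(o['tool_rot'])
P=pix2(C,[(184,146),(374,145)],o['eef_pos'][2]+.015); q=r.inv().apply(P-o['eef_pos']); print(q.round(4))
off=q.mean(0)-[.06,0,0]; off[2]=0; print('rack centre in tool',off)
p=np.array([.574,.2805,.110])-r.apply(off); p[2]=.11; print(p,go(p,-.120))
E
```

```text
15.65 [0.5742 0.2805 0.2269]
[[ 0.0589 -0.029  -0.0149]
 [ 0.0592  0.0302 -0.0149]]
rack centre in tool [-0.00093868  0.00059855  0.        ]
[0.57299842 0.28001398 0.11      ] (array([ 0.019, -0.01 ,  2.338]), array([-0.012, -0.018,  0.047]))
```

drive_tool([
  {"dx":0.02,"dy":0,"dz":0.3,"wx":0,"wy":0,"wz":0,"hand":45},
  {"dx":0.02,"dy":0,"dz":0.9,"wx":0,"wy":0,"wz":0,"hand":45},
  {"dx":0.02,"dy":0,"dz":1.5,"wx":0,"wy":0,"wz":0,"hand":45},
  {"dx":0.02,"dy":0,"dz":2.0,"wx":0,"wy":0,"wz":0,"hand":45},
  {"dx":0.02,"dy":0,"dz":2.3,"wx":0,"wy":0,"wz":0,"hand":45},
  {"dx":0.02,"dy":0,"dz":2.45,"wx":0,"wy":0,"wz":0,"hand":45},
  {"dx":0.02,"dy":0,"dz":2.5,"wx":0,"wy":0,"wz":0,"hand":45},
  {"dx":0.02,"dy":0,"dz":2.5,"wx":0,"wy":0,"wz":0,"hand":45},
  {"dx":0.02,"dy":0,"dz":2.5,"wx":0,"wy":0,"wz":0,"hand":45},
])

```text
clock: 16.55
eef_pos: [0.5752, 0.2799, 0.1042]
tool_rot: [0.059, 0.998, 0.001, 0.001]
ft_force: [-0.5, 0.3, -0.7]
grip_width: 0.0586
grasp_force: 66.4
```

drive_tool([
  {"dx":0,"dy":0,"dz":0.06,"wx":0,"wy":0,"wz":0,"hand":45},
  {"dx":0,"dy":0,"dz":0.12,"wx":0,"wy":0,"wz":0,"hand":45},
  {"dx":0,"dy":0,"dz":0.17,"wx":0,"wy":0,"wz":0,"hand":45},
  {"dx":0,"dy":0,"dz":0.2,"wx":0,"wy":0,"wz":0,"hand":45},
  {"dx":0,"dy":0,"dz":0.22,"wx":0,"wy":0,"wz":0,"hand":45},
  {"dx":0,"dy":0,"dz":0.22,"wx":0,"wy":0,"wz":0,"hand":45},
])

```text
clock: 17.15
eef_pos: [0.5741, 0.2799, 0.093]
tool_rot: [0.059, 0.998, 0.0, 0.0]
ft_force: [-2.4, -1.3, 3.4]
grip_width: 0.0587
grasp_force: 67.1
```

Contact at the expected height (0.093), so I'm releasing.

drive_tool([
  {"dx":0,"dy":0,"dz":0.22,"wx":0,"wy":0,"wz":0,"hand":62},
  {"dx":0,"dy":0,"dz":0.22,"wx":0,"wy":0,"wz":0,"hand":68},
  {"dx":0,"dy":0,"dz":0.22,"wx":0,"wy":0,"wz":0,"hand":80},
  {"dx":0,"dy":0,"dz":0.22,"wx":0,"wy":0,"wz":0,"hand":85},
  {"dx":0,"dy":0,"dz":0.22,"wx":0,"wy":0,"wz":0,"hand":85},
  {"dx":0,"dy":0,"dz":0.1,"wx":0,"wy":0,"wz":0,"hand":85},
  {"dx":0,"dy":0,"dz":-0.5,"wx":0,"wy":0,"wz":0,"hand":85},
  {"dx":0,"dy":0,"dz":-1.4,"wx":0,"wy":0,"wz":0,"hand":85},
  {"dx":0,"dy":0,"dz":-2.4,"wx":0,"wy":0,"wz":0,"hand":85},
  {"dx":0,"dy":0,"dz":-3.0,"wx":0,"wy":0,"wz":0,"hand":85},
  {"dx":0,"dy":0,"dz":-3.0,"wx":0,"wy":0,"wz":0,"hand":85},
  {"dx":0,"dy":0,"dz":-3.0,"wx":0,"wy":0,"wz":0,"hand":85},
])

```text
clock: 18.35
eef_pos: [0.5749, 0.2801, 0.2434]
tool_rot: [0.059, 0.998, 0.001, 0.001]
ft_force: [-0.0, -0.6, -0.4]
grip_width: 0.0849
grasp_force: 0.0
```

```bash
python3 - <<'E'
from h import *
o=bot.get_obs(); print(o['clock'],np.round(o['eef_pos'],4))
C=cam('wrist'); im=bot.camera('wrist')
for t,z in [('full_rack_center',.108),('empty_rack_center',.063),('stand_top',.018)]:
  for d in bot.outline_of('wrist',t)[:2]:
    ys,xs=np.nonzero(d['region']); P=pix2(C,np.c_[xs,ys],z)[:,:2]
    print(t,d['score'],np.round(d['extent']),cv2.minAreaRect((P*1000).astype(np.float32)))
s=bot.camera('scene')
w=np.hstack([im[:,100:460],cv2.resize(s[130:280,340:490],(420,420))]); save(w,'w7.png')
E
```

```text
18.35 [0.5749 0.2801 0.2434]
full_rack_center 0.76 [278. 190.  86. 160.] ((573.6773681640625, 280.5930480957031), (60.06868362426758, 122.43215942382812), 83.30401611328125)
empty_rack_center 0.45 [278. 112.  22.   2.] ((514.375732421875, 286.2858581542969), (17.00698471069336, 0.7848793268203735), 83.16655731201172)
stand_top 0.77 [278. 169.  96. 151.] ((574.9840698242188, 280.10406494140625), (90.13235473632812, 150.7030792236328), 83.37823486328125)
```

View pics/w7.png

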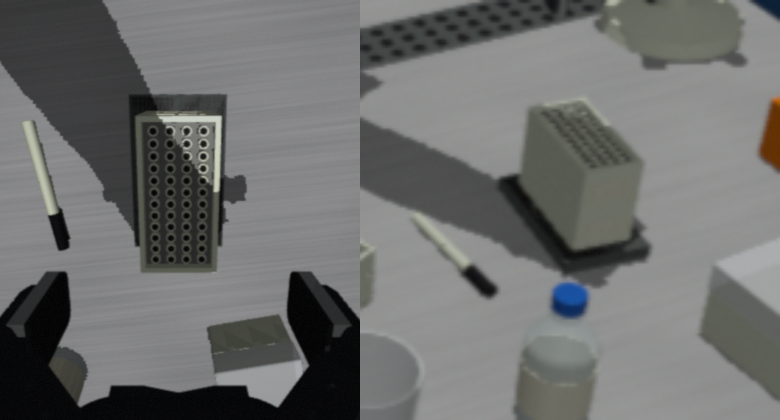

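The full rack sits squarely on the empty one, within about 1 mm, on the stand (crop centre about (178,190)). The gripper is clear.

```bash
python3 -c "
from workcell import bot
print(bot.job_done())"
```

```text
the job is handed in; nothing more can be done
None
```

The job is handed in: the empty rack is on the stand, centred to about 2 mm, with the full rack squarely on top of it to about 1 mm, tips in and gripper clear; the simulator reported no verdict.

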